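# Clear the light gauge and hold the amber block in its beam

### The arm

A 6-joint arm with a two-finger parallel gripper is mounted at the origin on a cart in front of the work surface, level with it; the furniture and walls round the work are solid. World frame = base frame: x ahead of the robot, y to its left, z up, the work surface at z = 0. Lengths are in m, angles in rad, forces in N, time in s.
With the tool pointing down it reaches from about 0.3 to 0.875 m from the base axis. Payload 6.4 kg.
Tool frame: the origin (TCP) lies between the finger pads; the fingertips stand 19 mm ahead of it and the grasp point (between the pads) is the TCP; z points along the fingers, y is the direction in which the jaws open and shut (so a half turn about z gives the same grasp; the last joint's range is limited). The gripper opens to 85 mm and grips with 20 to 120 N. Pads are 22 mm wide; open, the fingers measure 114 mm over their backs; the gripper's body (76 mm by 85 mm) begins 54 mm behind the grasp point. The pads swing forward as they close: fully open they stand 13 mm farther back than shut.
Start: joints at [-1.419, 0.181, 1.607, -0, 1.354, -0.206], TCP at [0.201, -0.539, 0.25] pointing down, gripper open.
Joint ranges: [-2.99, 2.99], [-0.89, 2.07], [0.3, 2.58], [-1.14, 4.28], [0, 2.63], [-3.12, 3.12]. Speed limits (rad/s): [2.57, 2.57, 3.01, 3.14, 3.14, 3.14].

### API

Orientations are given as a unit quaternion [w, x, y, z].
In Python, from bench import * gives the robot as it stands.
- The arm moves only by the tool apply_moves, never from a script. Its argument "moves" is a list that holds one entry, the list of rows, each a list of 7 numbers: the shift along the tool's x, y, z in cm, then the turn, a rotation vector about the tool's x, y, z in rad, then the opening, from 0 (shut) to 1 (fully open). A call has 1 to 8 rows; each row is the pose to reach, as a shift and turn from the pose commanded when the call began, along the tool's axes at that moment; what a row does not reach only later rows make up. A row lasts 1/10 s, in which the tool goes at most 50 mm and 8.59 degrees, less where a joint would pass 70% of its speed; a pose out of reach is approached as far as the arm can. A call with a gripper value outside its range is refused whole. The fingers move at their own pace and stop on an object; the grip force is fixed at half the most. Time passes only in rows, so rows that repeat a pose let the fingers close. It gives the time, the measured TCP pose, the force and the opening at its end, in the units of the state.
- get_obs(): the state, without advancing time (a new reading comes with each control period).
- camera(name): name is "scene" or "top" or "wrist"; returns the picture (420x560x3 uint8, red, green, blue); there is no depth.
- get_calibration(name): a dict with "vertical_fov" (degrees; the focal length in pixels is half the picture's height over the tangent of half this angle, whatever the lens; pixels are square), "cx", "cy" (the principal point, pixels), "R" (3x3) and "t" (3): a world point X has camera coordinates R X + t. Camera axes: x right, y down, z forward; pixel columns grow to the right and rows downward; lengths in m; the calibration is good to about 2 mm. A picture is of the moment at which its call begins: read the wrist's pose just before it. get_calibration takes no time and is no camera call; for the wrist camera it gives the pose at the moment of the call.
- hand_in(): hands the job in, once; it reports no verdict.
The state is a dict: "time_s": time; "q": joint angles; "dq": joint speeds; "joint_efforts": joint torques, N m; "eef_pos": TCP position; "eef_rot": TCP orientation; "wrist_force": force on the tool from outside, world axes, zero at the start; "torque": the same for the moment, N m; "opening": opening from 0.0 (shut) to 1.0 (fully open).
Only numpy, scipy, OpenCV 4.12 (cv2) and the standard library are available. Lean on these libraries where they do the work, as an engineer would, in place of code of your own. Each camera call takes 0.05 s, during which the arm holds its last target. There are 200 camera calls.

### The job

With the blue scraper block, not with the fingers, sweep the three brass chips off the light gauge's base plate onto the bench, then stand the scraper back upright in the middle of the plate's rear strip, where it was, and let go of it. Then take the amber glass block from the rack by its white frosted faces only, never its clear faces, and hold it upright and free in the light path, midway between lamp and receiver, the beam through its middle and its clear faces square to the beam. Finish while still holding it there; leave the green block and the other things alone.

Things in the scene. Friction and masses are not known exactly. Their poses are not given: they have to be found in the camera images.
- gauge: Fixed light gauge: aluminium base plate 140 x 210 x 15 mm (x, y, z; origin: centre of its underside, on the bench). Grey lamp housing at the +y end, black receiver at -y: both from x = -55 to +15 mm, tops 105 mm above the bench, inner faces at y = +-58 mm with lens tubes 4 mm out. Between them the plate is open to its front edge (-x, towards the robot) and its rear edge.
- beam_mid (a point): Middle of the light path, halfway between lamp and receiver: at x = -20, y = 0 mm of the gauge, 75 mm above the bench (60 mm above the plate). The beam runs straight along the gauge's own y; it is drawn as a thin pale yellow line that touches and stops nothing. Axes as the gauge's.
- amber_block: Solid amber glass block, 34 x 32 x 70 mm (own x, y, z), 0.14 kg, upright in either rack pocket, underside 6 mm above the bench. Origin: centre of its underside. White frosted faces look along own +x and -x (34 mm apart, 30 mm wide, 70 high); clear amber faces look along own +y and -y (32 mm apart, 26 mm wide, 1 mm proud of the frosted plates' edges).
- amber_block_mid (a point): Centre of the amber block, 35 mm above its underside. Axes as the block's.
- amber_block_clear: The clear amber glass core of the amber block, which carries both its clear faces. Same origin and axes as the amber block; fingers must not touch it.
- green_block: Solid green glass block, 34 x 32 x 70 mm (own x, y, z), 0.14 kg, upright in either rack pocket, underside 6 mm above the bench. Origin: centre of its underside. White frosted faces look along own +x and -x (34 mm apart, 30 mm wide, 70 high); clear green faces look along own +y and -y (32 mm apart, 26 mm wide, 1 mm proud of the frosted plates' edges). To be left in the rack.
- block_rack: Fixed grey rack, 52 x 120 x 14 mm (own x, y, z), on the bench in front of the gauge; origin: centre of its underside. Two pockets 8 mm deep, at own y = +30 and -30 mm, with 1.5 mm play round each block. The blocks' axes are parallel to the rack's, within the play.
- scraper: Blue scraper block, 0.09 kg, 52 mm high, standing loose on the rear strip of the gauge's plate (near x = 54, y = 0 mm of the gauge, underside 15 mm above the bench): a foot 18 x 66 x 16 mm (own x, y, z) and above it a grip rib 16 x 46 mm (x, y), 14 to 52 mm high. Origin: centre of its underside; z up. Its x is about the gauge's x: grip the rib across own x, sweep along it.
- chip_0: Shiny bent brass chip, about 17 x 10 x 6 mm, 10 g, lying loose on the gauge's base plate in front of the scraper, within 42 mm of the plate's middle and 20 mm of its centre line. Origin: centre of its underside.
- chip_1: Shiny bent brass chip, about 17 x 10 x 6 mm, 10 g, lying loose on the gauge's base plate in front of the scraper, within 42 mm of the plate's middle and 20 mm of its centre line. Origin: centre of its underside.
- chip_2: Shiny bent brass chip, about 17 x 10 x 6 mm, 10 g, lying loose on the gauge's base plate in front of the scraper, within 42 mm of the plate's middle and 20 mm of its centre line. Origin: centre of its underside.
- nut_0: Bright castle nut, 25 x 22 x 18 mm, on the bench right of the gauge; a bystander. Origin: centre of its underside.
- plug_gauge: Plug gauge, a dark-handled steel pin with a red ring, 19 x 135 x 16 mm, lying on the bench right of the rack; a bystander. Origin: centre of its underside.
- sleeve_a: Black sleeve, 18 x 88 x 18 mm, lying on the bench right of the gauge; a bystander. Origin: centre of its underside.

How it is judged:
By the outcome, as a careful person would: the job done as asked, in the order asked, and still so for the second after the job is handed in, while the arm keeps its last pose, push and grip.
It also fails if it takes over 51 s, if anything falls off the work surface, if the arm or the gripper's body presses on something with over 40 N, if the wrist force passes 120 N, or if a joint passes its speed limit or range.

## Working session

There is one attempt and no reset: what is moved stays moved. The work goes in short steps, Python scripts to look and compute and a tool call to move; the robot and the scene stay as the last step left them, time stands still between calls to the robot, and variables do not carry over. Pictures are saved under pics/ and viewed, about 8 in all and at most 12, crops included, and the job is handed in when it is done.

Besides the shell and the picture viewer there is one more tool, called as name(argument=value, ...), one argument or row to a line, values as JSON. apply_moves: Moves the arm, as the interface text tells. Its arguments: {"type":"object","properties":{"moves":{"type":"array","items":{"type":"array","items":{"type":"array","items":{"type":"number"}}}}},"required":["moves"]}

```bash
mkdir -p pics; ls
python3 - <<'E'
from bench import *
import cv2,numpy as np
o=get_obs();print({k:np.round(v,4).tolist() for k,v in o.items()})
for n in("scene","top"):
    im=camera(n);cv2.imwrite(f"pics/{n}0.png",im[:,:,::-1])
    c=get_calibration(n);print(n,{k:np.round(v,4).tolist() for k,v in c.items()})
E
```

```text
pics
{'time_s': 0.0, 'q': [-1.4193, 0.1815, 1.608, -0.0, 1.3538, -0.2063], 'dq': [-0.0004, 0.0006, -0.0004, -0.0007, 0.0004, 0.0007], 'joint_efforts': [0.0005, -44.4872, -35.1331, -0.0003, 0.0093, -0.0], 'eef_pos': [0.2013, -0.5381, 0.2494], 'eef_rot': [-0.0009, 0.984, 0.1779, 0.0], 'wrist_force': [-0.337, -0.6947, -0.9623], 'torque': [-0.0124, -0.0187, -0.012], 'opening': 0.9985}
scene {'vertical_fov': 47.6898, 'cx': 274.5628, 'cy': 213.3701, 'R': [[-0.8235, -0.567, 0.0194], [-0.2558, 0.3406, -0.9047], [0.5064, -0.75, -0.4255]], 't': [0.5487, 0.0958, 0.9071]}
top {'vertical_fov': 43.7046, 'cx': 273.6787, 'cy': 209.0106, 'R': [[0.0225, -0.9996, 0.0178], [-0.983, -0.0254, -0.1819], [0.1823, -0.0134, -0.9832]], 't': [0.2344, 0.4963, 0.8935]}
```

View pics/top0.png

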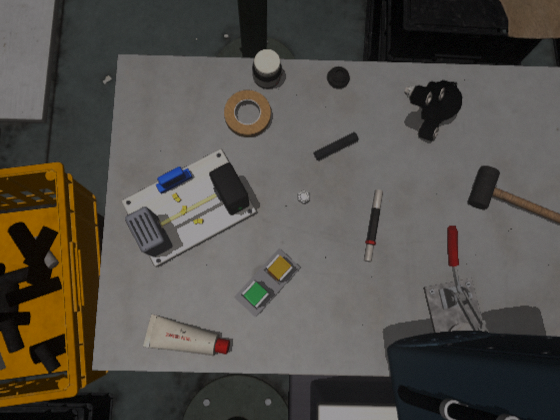

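View pics/scene0.png

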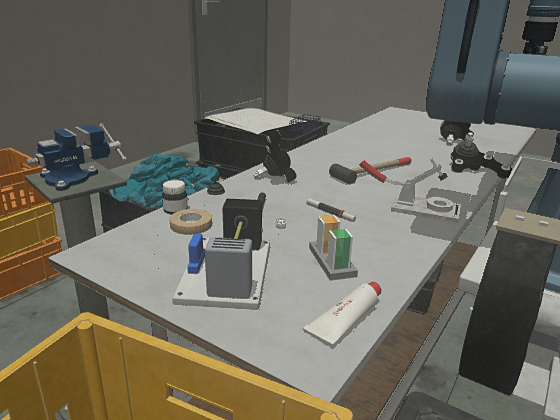

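Top view: the gauge plate has corners at about (125,202), (220,152), (257,212), (160,265), with the lamp left and the receiver right. The scraper is at (172,180), the chips near (177,198), (184,210) and (198,222), amber at (280,267) and green at (254,293). I'll measure these.

```bash
cat > h.py <<'E'
from bench import *
import cv2,numpy as np
from scipy.spatial.transform import Rotation as Ro
def K(c): 
    f=210/np.tan(np.radians(c["vertical_fov"])/2); return f,c["cx"],c["cy"]
def ray(c,uv,z):
    f,cx,cy=K(c);R=np.array(c["R"]);t=np.array(c["t"])
    uv=np.atleast_2d(uv).astype(float)
    d=np.c_[(uv[:,0]-cx)/f,(uv[:,1]-cy)/f,np.ones(len(uv))]@R
    o=-R.T@t; s=(z-o[2])/d[:,2]; return o+s[:,None]*d
def proj(c,X):
    f,cx,cy=K(c);p=np.atleast_2d(X)@np.array(c["R"]).T+np.array(c["t"])
    return p[:,:2]/p[:,2:]*f+[cx,cy]
def blobs(m,amin=15):
    cs,_=cv2.findContours(m.astype(np.uint8),cv2.RETR_EXTERNAL,cv2.CHAIN_APPROX_NONE)
    return sorted([c for c in cs if cv2.contourArea(c)>=amin],key=cv2.contourArea,reverse=True)
def hsv(im): return cv2.cvtColor(im,cv2.COLOR_RGB2HSV)
def toolmove(p,yaw=None):
    "shift (cm, tool axes) and turn to reach TCP p pointing down with tool y at world yaw (mod pi)"
    o=get_obs();w=o["eef_rot"];R=Ro.from_quat([w[1],w[2],w[3],w[0]])
    s=R.inv().apply(np.array(p)-o["eef_pos"])*100; r=None
    if yaw is not None:
        best=None
        for k in(0,1):
            y=np.array([np.cos(yaw+k*np.pi),np.sin(yaw+k*np.pi),0]);z=np.array([0,0,-1.]);x=np.cross(y,z)
            v=(R.inv()*Ro.from_matrix(np.c_[x,y,z])).as_rotvec()
            if best is None or np.linalg.norm(v)<np.linalg.norm(best):best=v
        r=best
    return np.round(s,2),None if r is None else np.round(r,3)
E
python3 - <<'E'
from h import *
im=cv2.imread("pics/top0.png")[:,:,::-1].copy();c=get_calibration("top");H=hsv(im);h,s,v=H[...,0],H[...,1],H[...,2]
roi=np.zeros(h.shape,bool);roi[140:320,115:330]=1
big=cv2.resize(im[140:320,115:330],None,fx=3.7,fy=3.3,interpolation=cv2.INTER_CUBIC)
cv2.imwrite("pics/top0c.png",big[:,:,::-1])
def rep(n,m,z,k=1,amin=15):
    for b in blobs(m&roi,amin)[:k]:
        r=cv2.minAreaRect(b);P=ray(c,cv2.boxPoints(r),z);C=ray(c,[r[0]],z)[0]
        e=P[1]-P[0],P[2]-P[1]
        print(n,np.round(r[0],1),"C",np.round(C[:2],4),[(round(np.linalg.norm(x)*1e3,1),round(np.degrees(np.arctan2(x[1],x[0])),1)) for x in e])
rep("blue",(h>105)&(h<130)&(s>130),.067)
rep("amber",(h>14)&(h<28)&(s>120)&(np.indices(h.shape)[0]>245),.076,2)
rep("green",(h>45)&(h<80)&(s>120),.076)
rep("yellow",(h>18)&(h<33)&(s>90)&(np.indices(h.shape)[0]<245),.018,9,4)
rep("plate",(v>195)&(s<30),.015,3)
E
```

```text
blue [172.3 177.8] C [0.5373 0.426 ] [(np.float64(62.6), np.float64(-59.3)), (np.float64(27.0), np.float64(-150.2))]
amber [278.5 267.5] C [0.3841 0.2364] [(np.float64(34.1), np.float64(-41.0)), (np.float64(25.1), np.float64(-131.0))]
green [255.  293.4] C [0.3399 0.2748] [(np.float64(31.2), np.float64(-40.7)), (np.float64(24.1), np.float64(-130.3))]
yellow [183.5 210. ] C [0.4891 0.4112] [(np.float64(12.8), np.float64(-88.5)), (np.float64(14.9), np.float64(-177.0))]
yellow [176.  197.5] C [0.5121 0.4262] [(np.float64(9.1), np.float64(-41.8)), (np.float64(17.3), np.float64(-133.3))]
yellow [197.5 221. ] C [0.4694 0.3846] [(np.float64(16.4), np.float64(-88.5)), (np.float64(7.4), np.float64(-177.3))]
yellow [165.5 221.5] C [0.467  0.4427] [(np.float64(16.9), np.float64(-61.2)), (np.float64(5.8), np.float64(-150.8))]
```

View pics/top0c.png

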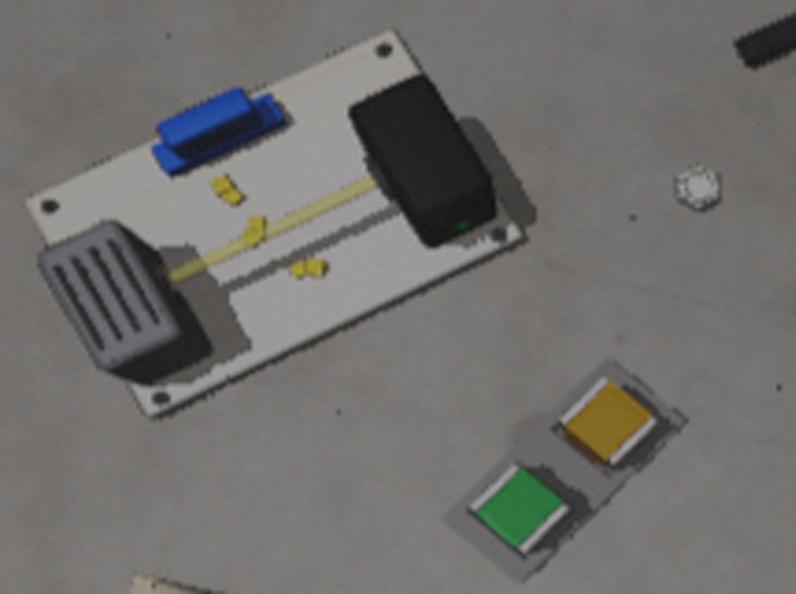

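Crop: the plate top corners are at about (28,203), (398,32), (525,237), (150,412) in crop pixels. The amber block's white plates are on its upper-left and lower-right sides, so its own x is near 49°. Next I'll fit the gauge pose and plan the approach.

```bash
python3 - <<'E'
import re
s=open('h.py').read()
i=s.index("        best=None");j=s.index("    return np.round(s,2)")
s=s[:i]+"""        y=np.array([np.cos(yaw),np.sin(yaw),0]);z=np.array([0,0,-1.]);x=np.cross(y,z)
        r=(R.inv()*Ro.from_matrix(np.c_[x,y,z])).as_rotvec()
"""+s[j:]
open('h.py','w').write(s)
E
cat >> h.py <<'E'
def fit2(local,world):
    "2D rigid fit: yaw, origin, residual"
    a=np.array(local);b=np.array(world)[:,:2];A=a-a.mean(0);B=b-b.mean(0)
    th=np.arctan2((A[:,0]*B[:,1]-A[:,1]*B[:,0]).sum(),(A*B).sum())
    R=np.array([[np.cos(th),-np.sin(th)],[np.sin(th),np.cos(th)]]);t=b.mean(0)-R@a.mean(0)
    return th,t,(b-a@R.T-t)
E
python3 - <<'E'
from h import *
c=get_calibration("top")
q=np.array([(28,203),(398,32),(525,237),(150,412)])/[3.7,3.3]+[115,140]
P=ray(c,q,.015)
th,t,r=fit2([(.07,.105),(.07,-.105),(-.07,-.105),(-.07,.105)],P)
print(np.degrees(th),t,np.round(r*1e3,1))
R=np.array([[np.cos(th),-np.sin(th)],[np.sin(th),np.cos(th)]])
print("scr",R@[.054,0]+t,"mid",R@[-.02,0]+t)
for n,p in dict(sc=(.5373,.426),am=(.3841,.2364),gr=(.34,.2748),c0=(.4891,.4112),c1=(.5121,.4262),c2=(.4694,.3846)).items(): print(n,(R.T@(np.array(p)-t))*1e3)
print(toolmove([*(R@[.02,0]+t),.27],th))
E
```

```text
29.968693431803665 [0.49674306 0.40050687] [[-2.3 -2.2]
 [-3.2  0.1]
 [ 1.1  2.2]
 [ 4.3 -0.1]]
scr [0.54352318 0.42748131] mid [0.47941709 0.39051633]
sc [47.86891638  1.82538714]
am [-179.55827752  -85.89730933]
gr [-198.58021399  -30.60231921]
c0 [-1.27966572 13.08135793]
c1 [26.13810013 14.58672035]
c2 [-31.63315662  -0.12150501]
(array([ 62.52, -77.9 ,  -1.91]), array([-1.000e-03, -2.000e-03, -1.736e+00]))
```

apply_moves(
  moves=[
    [[62.5,-77.9,-1.9,0,0,-1.736,1],[62.5,-77.9,-1.9,0,0,-1.736,1],[62.5,-77.9,-1.9,0,0,-1.736,1],[62.5,-77.9,-1.9,0,0,-1.736,1],[62.5,-77.9,-1.9,0,0,-1.736,1],[62.5,-77.9,-1.9,0,0,-1.736,1],[62.5,-77.9,-1.9,0,0,-1.736,1],[62.5,-77.9,-1.9,0,0,-1.736,1]],
  ],
)

```text
time_s: 0.9
eef_pos: [0.3265, -0.1568, 0.2578]
eef_rot: [0.0, 0.71, 0.704, 0.0]
wrist_force: [1.1, 0.2, -0.4]
opening: 0.998
```

```bash
python3 -c "
from h import *
print(get_obs()['time_s'],get_obs()['q'],toolmove([.514,.4105,.27],np.radians(30)))"
```

```text
0.9 [-7.79122188e-01 -3.53657250e-01  2.08530677e+00  1.80112212e-04
  1.40961820e+00 -7.71403556e-01] (array([56.87, 18.31, -1.22]), array([ 0.   ,  0.   , -0.531]))
```

apply_moves(
  moves=[
    [[56.9,18.3,-1.2,0,0,-0.531,1],[56.9,18.3,-1.2,0,0,-0.531,1],[56.9,18.3,-1.2,0,0,-0.531,1],[56.9,18.3,-1.2,0,0,-0.531,1],[56.9,18.3,-1.2,0,0,-0.531,1],[56.9,18.3,-1.2,0,0,-0.531,1],[56.9,18.3,-1.2,0,0,-0.531,1],[56.9,18.3,-1.2,0,0,-0.531,1]],
  ],
)

```text
time_s: 1.7
eef_pos: [0.4539, 0.2227, 0.2657]
eef_rot: [0.0, 0.502, 0.865, -0.0]
wrist_force: [1.2, -0.5, 0.2]
opening: 0.999
```

```bash
python3 -c "
from h import *
print(get_obs()['time_s'],get_obs()['q'],toolmove([.514,.4105,.27],np.radians(30)))"
```

```text
1.7 [ 2.21052123e-01  1.01793694e-02  1.76054280e+00 -2.58443883e-04
  1.37100105e+00 -2.97578618e-01] (array([13.33, 14.53, -0.44]), array([-0.   ,  0.   , -0.005]))
```

apply_moves(
  moves=[
    [[13.3,14.5,-0.4,0,0,0,1],[13.3,14.5,-0.4,0,0,0,1],[13.3,14.5,-0.4,0,0,0,1],[13.3,14.5,-0.4,0,0,0,1],[13.3,14.5,-0.4,0,0,0,1],[13.3,14.5,-0.4,0,0,0,1]],
  ],
)

```text
time_s: 2.3
eef_pos: [0.5135, 0.4082, 0.2683]
eef_rot: [-0.001, 0.502, 0.865, -0.001]
wrist_force: [-0.6, -0.5, -1.1]
opening: 0.996
```

Run:
```python
from h import *
o=get_obs();c=get_calibration("wrist");im=camera("wrist");c2=get_calibration("wrist")
print(o['time_s'],o['eef_pos'],np.abs(np.array(c['t'])-c2['t']).max(),c['vertical_fov'])
cv2.imwrite("pics/w1.png",im[:,:,::-1]);np.save("w1.npy",c2,allow_pickle=True)
```

```text
2.3 [0.51347256 0.40824405 0.26825696] 0.00029746865127122657 59.254998493611254
```

View pics/w1.png

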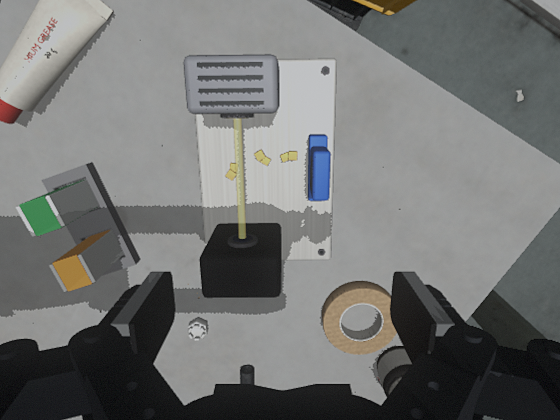

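Wrist view: the plate's rear edge runs from (336,59) to (331,261), the scraper is at (318,167), the chips at (232,171), (263,157) and (289,156), and amber is at (78,262). I'll fit the plate edges here.

```bash
cat > edges.py <<'E'
from h import *
def edge(g,fixed,lo,hi,axis,n=1):
    "strongest step along axis between lo,hi for each fixed coordinate -> pixel points"
    out=[]
    for k in fixed:
        a=(g[k,lo:hi] if axis==0 else g[lo:hi,k]).astype(float);d=np.abs(np.convolve(a,[1,1,0,-1,-1],'valid'))
        i=int(d.argmax());
        if 0<i<len(d)-1: i=i+(d[i-1]-d[i+1])/(2*(d[i-1]-2*d[i]+d[i+1])-1e-9)
        p=lo+i+2; out.append((p,k) if axis==0 else (k,p))
    return np.array(out,float)
def line(P):
    P=P[:,:2];m=np.median(P,0)
    for _ in range(3):
        vx,vy,x,y=cv2.fitLine(P.astype(np.float32),cv2.DIST_HUBER,0,1e-6,1e-6).ravel()
        r=(P-[x,y])@[-vy,vx];P=P[np.abs(r)<max(.0015,2*np.std(r))] if len(P)>6 else P
    return np.array([x,y]),np.array([vx,vy]),np.std(r),len(P)
E
python3 - <<'E'
from edges import *
im=cv2.imread("pics/w1.png")[:,:,::-1].copy();c=np.load("w1.npy",allow_pickle=True).item();g=cv2.GaussianBlur(cv2.cvtColor(im,cv2.COLOR_RGB2GRAY),(3,3),0)
L={}
for n,a in dict(rear=(list(range(65,125))+list(range(210,255)),322,345,0),front=(range(125,200),188,212,0),lamp=(range(286,318),50,68,1),rec=(range(288,312),252,268,1)).items():
    p=edge(g,*a);L[n]=line(ray(c,p,.015));print(n,p.mean(0),np.degrees(np.arctan2(L[n][1][1],L[n][1][0])),L[n][2:])
def off(n,u): return L[n][0]@u
d=L['rear'][1]; d=d*np.sign(d[1]); y=d; x=np.array([y[1],-y[0]])
th=np.arctan2(x[1],x[0]);print("yaw",np.degrees(th),"front-rear",off('rear',x)-off('front',x),"lamp-rec",off('lamp',y)-off('rec',y))
t=x*(off('rear',x)+off('front',x))/2+y*(off('lamp',y)+off('rec',y))/2
print("t",t)
H=hsv(im);h,s,v=H[...,0],H[...,1],H[...,2]
G=lambda P:(P[:,:2]-t)@np.c_[x,y]*1e3
b=blobs((h>105)&(h<130)&(s>130)&(np.indices(h.shape)[1]<400))[0]
print("blue bbox",cv2.boundingRect(b))
# chips
m=(h>15)&(h<33)&(s>80);m[:,:205]=0;m[:130]=0;m[215:]=0;m[:,300:]=0
for q in blobs(m,20): u,_=cv2.minAreaRect(q)[:2];print("chip/beam",np.round(u),cv2.contourArea(q),G(ray(c,[u],.018)))
# receiver/lamp inner top edges z=.105
for n,uv in dict(lampL=(186,112),lampR=(279,111)).items(): print(n,G(ray(c,[uv],.105)))
np.savez("g.npz",t=t,th=th)
cr=cv2.resize(im[50:270,180:345],None,fx=3.5,fy=2.7,interpolation=cv2.INTER_CUBIC)
bb=cv2.resize(im[125:210,295:340],None,fx=7,fy=7,interpolation=cv2.INTER_CUBIC);cv2.imwrite("pics/blue1.png",bb[:,:,::-1])
E
```

```text
rear [331.38838291 153.42857143] -59.358124 (np.float64(0.0006012923164489512), 85)
front [199.60854865 162.        ] -59.7444 (np.float64(0.00012475387870569015), 74)
lamp [301.5         59.86070515] 30.650158 (np.float64(4.015678336932226e-05), 32)
rec [299.5        258.34733074] 30.645077 (np.float64(7.230647864027616e-05), 22)
yaw 30.641876 front-rear 0.13634914 lamp-rec 0.20560999
t [0.4971269  0.40329814]
blue bbox (308, 149, 22, 52)
chip/beam [288. 156.] 113.5 [[22.99014606 12.27310343]]
chip/beam [232. 171.] 109.0 [[-34.50836971  -2.00489672]]
chip/beam [262. 158.] 107.0 [[-3.69890629 10.89664233]]
lampL [[-54.57889696  59.67531939]]
lampR [[15.36255438 59.209973  ]]
```

View pics/blue1.png

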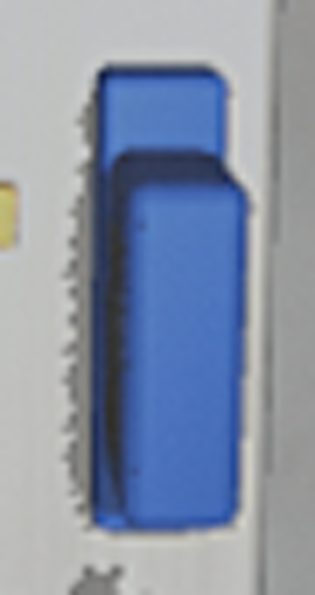

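Run:
```python
from h import *
c=np.load("w1.npy",allow_pickle=True).item();g=np.load("g.npz");t,th=g['t'],float(g['th']);x=np.array([np.cos(th),np.sin(th)]);y=np.array([-x[1],x[0]])
G=lambda P:np.round((P[:,:2]-t)@np.c_[x,y]*1e3,1)
f=lambda q:np.array(q)/7+[295,125]
print("rib corners",G(ray(c,f([(132,185),(247,185),(238,525),(128,525)]),.067)))
print("foot",G(ray(c,f([(97,68),(225,72)]),.031)))
C=ray(c,f([(186,355)]),.067)[0];print("rib c",C,G(C[None]))
print(toolmove([*C[:2],.09],th)); print(toolmove([*C[:2],.052],th))
```

```text
rib corners [[ 44.9  23.1]
 [ 59.3  22.8]
 [ 59.  -21.4]
 [ 44.7 -21.1]]
foot [[42.9 34.1]
 [60.5 33.3]]
rib c [0.54114354 0.43087164 0.067     ] [[51.9  1.3]]
(array([ 0.68,  3.6 , 17.88]), array([-0.002,  0.   , -0.016]))
(array([ 0.68,  3.61, 21.68]), array([-0.002,  0.   , -0.016]))
```

apply_moves(
  moves=[
    [[0.7,3.6,4,0,0,-0.016,1],[0.7,3.6,9,0,0,-0.016,1],[0.7,3.6,14,0,0,-0.016,1],[0.7,3.6,17.9,0,0,-0.016,1],[0.7,3.6,17.9,0,0,-0.016,1],[0.7,3.6,17.9,0,0,-0.016,1]],
  ],
)

```text
time_s: 2.95
eef_pos: [0.5421, 0.4305, 0.0918]
eef_rot: [-0.0, 0.496, 0.868, -0.0]
wrist_force: [0.3, -0.3, 1.5]
opening: 0.993
```

Run:
```python
from h import *
c=get_calibration("wrist");im=camera("wrist")
cv2.imwrite("pics/w2.png",im[:,:,::-1]);np.save("w2.npy",c,allow_pickle=True)
print(get_obs()['wrist_force'],toolmove([.54114,.43087,.054],np.radians(30.64)))
```

```text
[0.2216321  0.12939612 0.95347113] (array([ 0.06, -0.25,  4.01]), array([ 0.004,  0.   , -0.002]))
```

View pics/w2.png

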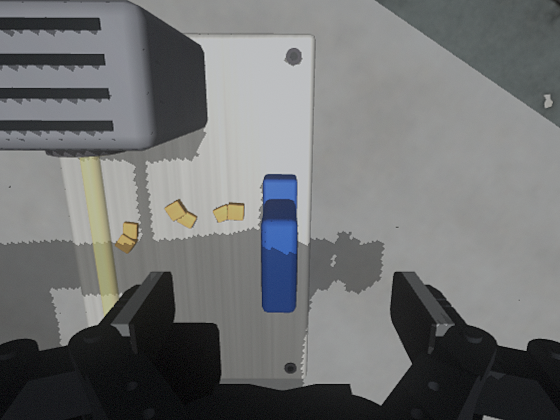

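Wrist view: the rib (263–297, centre 280) sits centred between the pads at about 282, and the chips lie clear in front. I'll descend and grip.

apply_moves(
  moves=[
    [[0.1,-0.2,3.8,0,0,0,1],[0.1,-0.2,3.8,0,0,0,1],[0.1,-0.2,3.8,0,0,0,0],[0.1,-0.2,3.8,0,0,0,0],[0.1,-0.2,3.8,0,0,0,0],[0.1,-0.2,3.8,0,0,0,0],[0.1,-0.2,3.8,0,0,0,0],[0.1,-0.2,3.8,0,0,0,0]],
  ],
)

```text
time_s: 3.8
eef_pos: [0.5403, 0.4318, 0.054]
eef_rot: [0.0, 0.495, 0.869, 0.001]
wrist_force: [-0.6, 0.3, 4.8]
opening: 0.18
```

Run:
```python
from h import *
c=get_calibration("wrist");im=camera("wrist");cv2.imwrite("pics/w3.png",im[:,:,::-1])
o=get_obs();print(o['opening'],o['eef_pos'],o['wrist_force'])
g=np.load("g.npz");t,th=g['t'],float(g['th']);x=np.array([np.cos(th),np.sin(th)]);y=np.array([-x[1],x[0]])
print("tcp in gauge",(o['eef_pos'][:2]-t)@np.c_[x,y]*1e3)
```

```text
0.1786864011654 [0.54026244 0.43179814 0.05399026] [-0.80875219 -0.17711065  5.34722123]
tcp in gauge [51.63811145  2.53563326]
```

Gripped: opening 0.18 is about 15 mm, which fits the rib. Now I'll sweep towards the front edge (tool −y).

apply_moves(
  moves=[
    [[0,-1,-0.03,0,0,0,0],[-0.1,-3,-0.03,0,0,0,0],[-0.1,-5,-0.03,0,0,0,0],[-0.1,-7,-0.03,0,0,0,0],[-0.1,-9,-0.03,0,0,0,0],[-0.1,-11,-0.03,0,0,0,0],[-0.1,-12.3,-0.03,0,0,0,0],[-0.1,-12.3,-0.03,0,0,0,0]],
  ],
)

```text
time_s: 4.65
eef_pos: [0.4328, 0.3671, 0.054]
eef_rot: [-0.0, 0.495, 0.869, -0.0]
wrist_force: [-3.9, -3.5, 11.1]
opening: 0.177
```

Run:
```python
from h import *
c=get_calibration("wrist");im=camera("wrist");cv2.imwrite("pics/w4.png",im[:,:,::-1]);np.save("w4.npy",c,allow_pickle=True)
o=get_obs();print(o['opening'],o['eef_pos'],o['wrist_force'])
g=np.load("g.npz");t,th=g['t'],float(g['th']);x=np.array([np.cos(th),np.sin(th)]);y=np.array([-x[1],x[0]])
print("tcp in gauge",(o['eef_pos'][:2]-t)@np.c_[x,y]*1e3)
```

```text
0.17671527786371655 [0.43278235 0.36714657 0.05393942] [-4.90280959 -3.17310145 12.85715943]
tcp in gauge [-73.78549302   1.69080071]
```

View pics/w4.png

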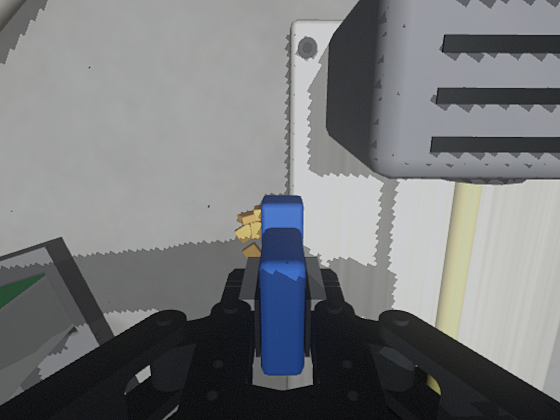

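Wrist view: the plate's front edge is at column 290 and all three chips are beyond it (columns 237–262), ahead of the foot. I'll lift the scraper, carry it back and check.

apply_moves(
  moves=[
    [[0,0,-0.5,0,0,0,0],[0,1,-1,0,0,0,0],[0,4,-1,0,0,0,0],[0,7,-1,0,0,0,0],[0,10,-1,0,0,0,0],[0,12.7,-1,0,0,0,0],[0,12.7,-1,0,0,0,0],[0,12.7,-1,0,0,0,0]],
  ],
)

```text
time_s: 5.5
eef_pos: [0.5436, 0.4325, 0.0624]
eef_rot: [-0.0, 0.496, 0.869, -0.001]
wrist_force: [-1.0, -0.6, -1.1]
opening: 0.176
```

Run:
```python
from h import *
c=get_calibration("wrist");im=camera("wrist");cv2.imwrite("pics/w5.png",im[:,:,::-1]);np.save("w5.npy",c,allow_pickle=True)
o=get_obs();print(o['opening'],o['eef_pos'],o['wrist_force'])
g=np.load("g.npz");t,th=g['t'],float(g['th']);x=np.array([np.cos(th),np.sin(th)]);y=np.array([-x[1],x[0]])
print("tcp in gauge",(o['eef_pos'][:2]-t)@np.c_[x,y]*1e3)
H=hsv(im);m=(H[...,0]>13)&(H[...,0]<33)&(H[...,1]>100)
for b in blobs(m,15): 
    u=cv2.minAreaRect(b)[0];print(np.round(u),cv2.contourArea(b),np.round((ray(c,[u],.003)[:,:2]-t)@np.c_[x,y]*1e3,1))
```

```text
0.17299470648988258 [0.54284923 0.43220472 0.06232768] [ 0.0731663   1.16231298 -0.38426676]
tcp in gauge [54.07093117  1.56703176]
[ 11. 218.] 717.5 [[-85.1  15.8]]
[ 18. 253.] 578.0 [[-85.6  -4.1]]
```

View pics/w5.png

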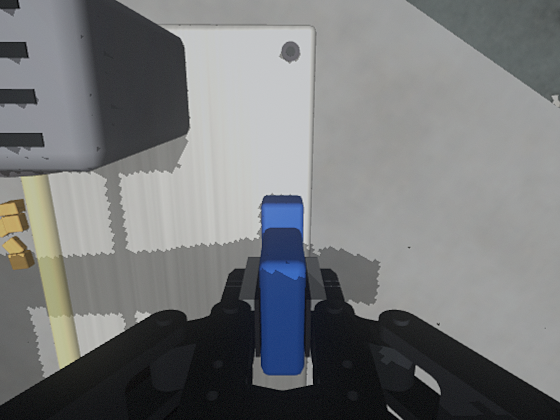

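The plate is clear under the gripper, and both chip groups lie beyond the front edge (gauge x about −85). Setting the scraper down and releasing it.

apply_moves(
  moves=[
    [[0,0,0.5,0,0,0,0],[0,0,0.8,0,0,0,0],[0,0,0.83,0,0,0,0],[0,0,0.83,0,0,0,0]],
  ],
)

```text
time_s: 5.95
eef_pos: [0.5432, 0.4325, 0.0548]
eef_rot: [-0.0, 0.495, 0.869, -0.0]
wrist_force: [-0.4, -0.5, -0.3]
opening: 0.179
```

apply_moves(
  moves=[
    [[0,0,0.08,0,0,0,0],[0,0,0.1,0,0,0,0],[0,0,0.1,0,0,0,0]],
  ],
)

```text
time_s: 6.25
eef_pos: [0.5436, 0.4326, 0.054]
eef_rot: [0.0, 0.495, 0.869, 0.0]
wrist_force: [-0.1, 0.1, -1.3]
opening: 0.177
```

apply_moves(
  moves=[
    [[0,0,0.06,0,0,0,0],[0,0,0.06,0,0,0,0],[0,0,0.06,0,0,0,0]],
  ],
)

```text
time_s: 6.55
eef_pos: [0.5437, 0.4326, 0.054]
eef_rot: [0.0, 0.495, 0.869, 0.0]
wrist_force: [-2.9, -0.8, 5.8]
opening: 0.176
```

Contact (+6 N). Releasing and rising.

apply_moves(
  moves=[
    [[0,0,-0.02,0,0,0,0.3],[0,0,-0.02,0,0,0,0.6],[0,0,-0.02,0,0,0,1],[0,0,-0.02,0,0,0,1],[0,0,-0.02,0,0,0,1],[0,0,-5,0,0,0,1],[0,0,-10,0,0,0,1],[0,0,-15,0,0,0,1]],
  ],
)

```text
time_s: 7.35
eef_pos: [0.5433, 0.4324, 0.2045]
eef_rot: [-0.0, 0.496, 0.869, -0.0]
wrist_force: [0.8, -0.2, 0.2]
opening: 1.001
```

Run:
```python
from h import *
o=get_obs();print(o['opening'],o['eef_pos'])
# above amber, tool y along its own x
print(toolmove([.46,.34,.30],np.radians(49)))
```

```text
1.0008522186425959 [0.54326503 0.43238778 0.20448636]
(array([ -3.71, -11.88,  -9.54]), array([-0.001, -0.   , -0.321]))
```

Run:
```python
from h import *
print(toolmove([.41,.30,.30],np.radians(49)))
```

```text
(array([ -4.61, -18.22,  -9.53]), array([-0.001, -0.   , -0.321]))
```

apply_moves(
  moves=[
    [[-4.6,-18.2,-9.5,0,0,-0.32,1],[-4.6,-18.2,-9.5,0,0,-0.32,1],[-4.6,-18.2,-9.5,0,0,-0.32,1],[-4.6,-18.2,-9.5,0,0,-0.32,1],[-4.6,-18.2,-9.5,0,0,-0.32,1],[-4.6,-18.2,-9.5,0,0,-0.32,1],[-4.6,-18.2,-9.5,0,0,-0.32,1]],
  ],
)

```text
time_s: 8.05
eef_pos: [0.4109, 0.3007, 0.2981]
eef_rot: [0.0, 0.351, 0.936, 0.0]
wrist_force: [0.3, 0.6, -1.0]
opening: 0.997
```

Run:
```python
from h import *
c=get_calibration("wrist");im=camera("wrist");cv2.imwrite("pics/w6.png",im[:,:,::-1]);np.save("w6.npy",c,allow_pickle=True)
o=get_obs();print(o['opening'],o['eef_pos'],o['wrist_force'])
```

```text
0.9997430586420087 [0.41087198 0.30080476 0.29747114] [0.10540848 0.01321969 0.1230555 ]
```

View pics/w6.png

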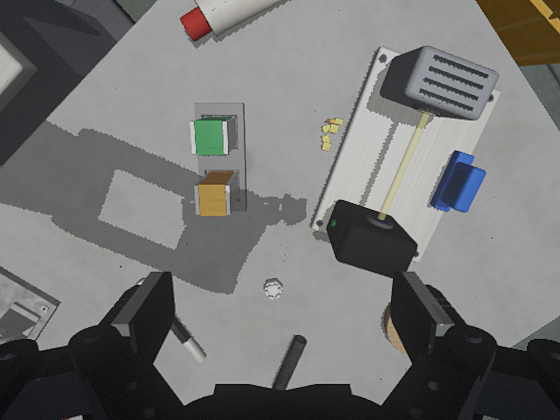

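Wrist view: the three chips lie on the bench at about (330,133), clear of the plate (left edge at column ~345). The scraper stands upright on the rear strip at (460,182), and amber is at (213,195) with its white faces left and right. Moving over the amber block.

Run:
```python
from h import *
im=cv2.imread("pics/w6.png")[:,:,::-1].copy();c=np.load("w6.npy",allow_pickle=True).item();H=hsv(im)
m=(H[...,2]>200)&(H[...,1]<40);m[:, :180]=0;m[:,260:]=0;m[:160]=0;m[230:]=0
for b in blobs(m,10):
    r=cv2.minAreaRect(b);print(np.round(r[0],1),np.round(r[1],1),ray(c,[r[0]],.076)[0])
print(toolmove([.384,.236,.17],np.radians(49)))
```

```text
(array([-2.24, -6.64, 12.75]), array([-0.001, -0.001, -0.001]))
```

apply_moves(
  moves=[
    [[-2.2,-6.6,4,0,0,0,1],[-2.2,-6.6,9,0,0,0,1],[-2.2,-6.6,12.7,0,0,0,1],[-2.2,-6.6,12.7,0,0,0,1],[-2.2,-6.6,12.7,0,0,0,1],[-2.2,-6.6,12.7,0,0,0,1]],
  ],
)

```text
time_s: 8.7
eef_pos: [0.3855, 0.2372, 0.1731]
eef_rot: [0.001, 0.351, 0.937, 0.001]
wrist_force: [-0.1, 0.2, -0.2]
opening: 1.002
```

Run:
```python
from h import *
c=get_calibration("wrist");im=camera("wrist");cv2.imwrite("pics/w7.png",im[:,:,::-1]);np.save("w7.npy",c,allow_pickle=True)
o=get_obs();print(o['opening'],o['eef_pos'],o['wrist_force'])
print(proj(c,[.384,.236,.076]))
u,v=proj(c,[.384,.236,.076])[0].astype(int)
cv2.imwrite("pics/w7c.png",cv2.resize(im[v-80:v+80,u-100:u+100,::-1],None,fx=3.75,fy=3.75,interpolation=cv2.INTER_CUBIC));print(u,v)
```

```text
0.9977454256794605 [0.38573398 0.23724485 0.17362076] [-1.05561387  0.01571712 -0.32969425]
[[277.39446442 219.13155254]]
277 219
```

View pics/w7c.png

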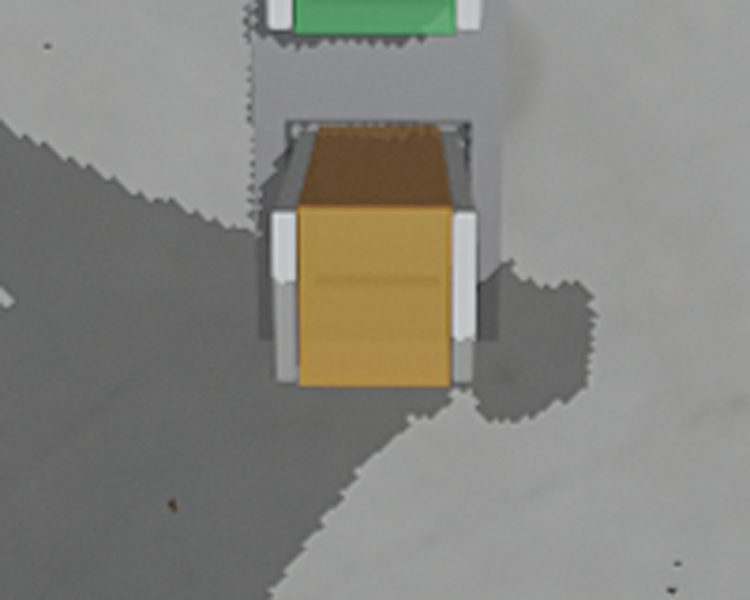

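Close crop: the amber top face spans crop columns 272–475, with white strips left and right, and rows 206–387, square to the image. I'll convert that to a pose.

Run:
```python
from h import *
c=np.load("w7.npy",allow_pickle=True).item()
f=lambda q:np.array(q)/3.75+[177,139]-.37
P=ray(c,f([(272,210),(475,210),(472.5,381),(277,383)]),.076)
A=ray(c,f([(299,206),(450,206),(450,387),(299,387)]),.076)
# tool axes x=up in picture(own y), y=right(own x)
th,t,r=fit2([(-.017,.015),(.017,.015),(.017,-.015),(-.017,-.015)],P);print(np.degrees(th),t,np.round(r*1e3,2).tolist())
th2,t2,r2=fit2([(-.013,.016),(.013,.016),(.013,-.016),(-.013,-.016)],A);print(np.degrees(th2),t2,np.round(r2*1e3,2).tolist())
p=(t+t2)/2;y=(th+th2)/2;print(p,np.degrees(y));print(toolmove([*p,.09],y),toolmove([*p,.052],y))
o=get_obs();print(o['q'])
```

```text
49.11349224870035 [0.38302731 0.23602673] [[0.1, 0.41], [-0.26, -0.22], [-0.23, -0.3], [0.39, 0.1]]
48.73439028701764 [0.38315663 0.23599448] [[0.51, 0.42], [-0.36, -0.49], [-0.18, -0.05], [0.03, 0.12]]
[0.38309197 0.2360106 ] 48.92394126785899
(array([ 0.13, -0.29,  8.36]), array([0.003, 0.002, 0.001])) (array([ 0.14, -0.31, 12.16]), array([0.003, 0.002, 0.001]))
[ 2.88173256e-01 -1.17343181e-02  1.98013745e+00  1.29974101e-04
  1.16939513e+00 -5.66468142e-01]
```

apply_moves(
  moves=[
    [[0.1,-0.3,4.5,0,0,0,1],[0.1,-0.3,9,0,0,0,1],[0.1,-0.3,12.1,0,0,0,1],[0.1,-0.3,12.1,0,0,0,1],[0.1,-0.3,12.1,0,0,0,1],[0.1,-0.3,12.1,0,0,0,1]],
  ],
)

```text
time_s: 9.35
eef_pos: [0.3833, 0.2355, 0.053]
eef_rot: [0.002, 0.351, 0.937, 0.002]
wrist_force: [0.2, 0.5, 0.4]
opening: 1.003
```

Run:
```python
from h import *
print(get_obs()['wrist_force'],toolmove([.38309,.23601,.052],np.radians(48.9)))
```

```text
[0.22006622 0.46720549 0.44158486] (array([0.05, 0.02, 0.1 ]), array([0.004, 0.003, 0.001]))
```

apply_moves(
  moves=[
    [[0.05,0,0.1,0.004,0.003,0,1],[0.05,0,0.1,0.004,0.003,0,0],[0.05,0,0.1,0.004,0.003,0,0],[0.05,0,0.1,0.004,0.003,0,0],[0.05,0,0.1,0.004,0.003,0,0],[0.05,0,0.1,0.004,0.003,0,0],[0.05,0,0.1,0.004,0.003,0,0]],
  ],
)

```text
time_s: 10.05
eef_pos: [0.3808, 0.235, 0.0497]
eef_rot: [-0.002, 0.351, 0.936, -0.001]
wrist_force: [-0.2, 1.1, 5.7]
opening: 0.39
```

Run:
```python
from h import *
o=get_obs();print(o['wrist_force'],o['opening'],o['eef_pos'],toolmove([.38309,.23601,.052],np.radians(48.9)))
```

```text
[-0.17629544  1.06741764  5.67366919] 0.39032318399813926 [0.38082792 0.23501918 0.04971006] (array([-0.1 ,  0.22, -0.23]), array([-0.003, -0.003,  0.001]))
```

Grip opening 0.39 is about 33 mm, which fits the frosted faces. Lifting straight up.

apply_moves(
  moves=[
    [[0,0,-1,0,0,0,0],[0,0,-3,0,0,0,0],[0,0,-6,0,0,0,0],[0,0,-9,0,0,0,0],[0,0,-12,0,0,0,0],[0,0,-12,0,0,0,0],[0,0,-12,0,0,0,0]],
  ],
)

```text
time_s: 10.75
eef_pos: [0.3809, 0.2349, 0.1696]
eef_rot: [-0.002, 0.351, 0.936, -0.001]
wrist_force: [-0.8, -0.2, -1.8]
opening: 0.395
```

Run:
```python
from h import *
o=get_obs();print(o['wrist_force'],o['opening'],o['eef_pos'],toolmove([.4799,.3931,.165],np.radians(30.64)))
```

```text
[-0.8054076  -0.1657662  -1.79173217] 0.39489998265833043 [0.3809215  0.23490421 0.16956953] (array([ 2.93, 18.43,  0.4 ]), array([-0.004, -0.002,  0.319]))
```

apply_moves(
  moves=[
    [[0.7,4.4,0,0,0,0.1,0],[1.6,9,0,0,0,0.2,0],[2.3,13.5,0,0,0,0.3,0],[2.9,18.4,0.2,0,0,0.319,0],[2.9,18.4,0.2,0,0,0.319,0],[2.9,18.4,0.2,0,0,0.319,0],[2.9,18.4,0.2,0,0,0.319,0]],
  ],
)

```text
time_s: 11.45
eef_pos: [0.4786, 0.3917, 0.1648]
eef_rot: [-0.003, 0.495, 0.869, -0.003]
wrist_force: [-1.5, 0.0, -1.3]
opening: 0.389
```

Run:
```python
from h import *
c=get_calibration("wrist");im=camera("wrist");cv2.imwrite("pics/w8.png",im[:,:,::-1]);np.save("w8.npy",c,allow_pickle=True)
o=get_obs();print(o['wrist_force'],o['opening'],o['eef_pos'],toolmove([.4799,.3931,.086],np.radians(30.64)))
```

```text
[-0.6657133   0.40435927 -1.23002336] 0.38865785653844714 [0.47896638 0.39167942 0.16572928] (array([0.06, 0.21, 7.97]), array([-0.007, -0.002, -0.   ]))
```

View pics/w8.png

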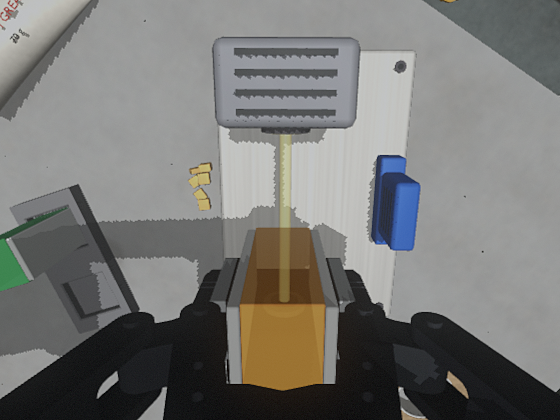

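Run:
```python
from h import *
im=cv2.imread("pics/w8.png");cv2.imwrite("pics/w8c.png",cv2.resize(im[215:395,180:380],None,fx=4,fy=3.3,interpolation=cv2.INTER_CUBIC))
```

```text
(no output)
```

View pics/w8c.png

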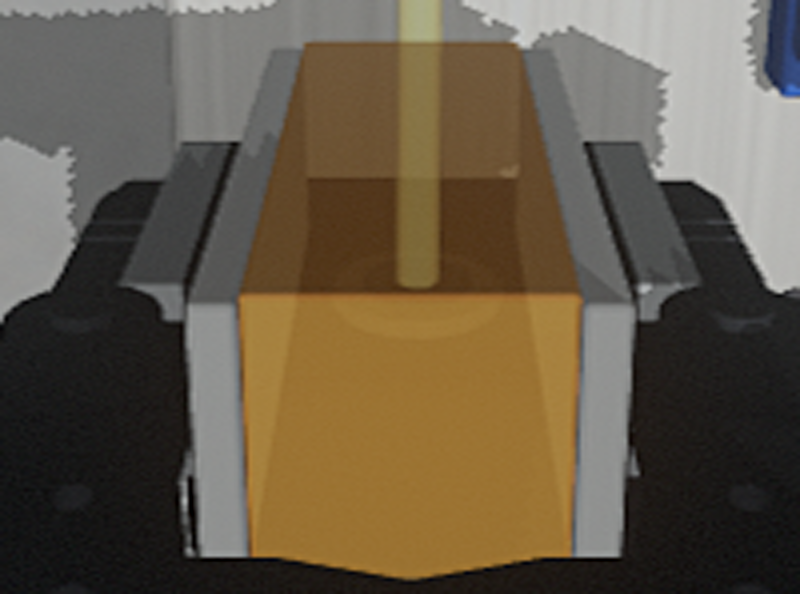

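Crop: the block's far top edge runs (240,295)–(580,295) and its bottom edge (303,42)–(517,42). The beam is centred at crop column ~419, against the block's 410. I'll compute the block and beam offsets.

Run:
```python
from h import *
from edges import line
c=np.load("w8.npy",allow_pickle=True).item();f=lambda q:np.array(q)/[4,3.3]+[180,215]-.35
g=np.load("g.npz");t,th=g['t'],float(g['th']);x=np.array([np.cos(th),np.sin(th)]);y=np.array([-x[1],x[0]])
G=lambda P:np.round((P[:,:2]-t)@np.c_[x,y]*1e3,2)
o=get_obs();zt=o['eef_pos'][2]+.0263
T=ray(c,f([(240,295),(580,295)]),zt);B=ray(c,f([(303,42),(517,42)]),zt-.07);O=ray(c,f([(188,304),(633,304)]),zt)
print("tcp",G(o['eef_pos'][None]),"top far",G(T),"bot far",G(B),"outer",G(O),zt)
# plate and beam refs in this view
im=cv2.imread("pics/w8.png")[:,:,::-1].copy();H=hsv(im);h,s=H[...,0],H[...,1]
pts=[]
for r in range(140,222,4):
    k=np.where((h[r,265:305]>20)&(h[r,265:305]<35)&(s[r,265:305]>45))[0]+265
    if len(k): pts.append((k.mean(),r))
L=line(ray(c,np.array(pts),.075));d=L[1]*np.sign(L[1][1]);print("beam ang",np.degrees(np.arctan2(d[1],d[0]))-90,"at gauge",G(np.c_[[L[0]],[[0]]]),L[2:])
from edges import edge
gr=cv2.cvtColor(im,cv2.COLOR_RGB2GRAY)
for n,a in dict(rear=(range(100,145),402,420,0),lampIn=None,plateL=(range(60,61),0,1,0)).items():
    if n=="rear": l=line(ray(c,edge(gr,*a),.015));print(n,G(np.c_[[l[0]],[[0]]]),l[2:])
p=edge(gr,range(240,335),120,135,1);l=line(ray(c,p,.105));print("lamp inner top",p.mean(0),G(np.c_[[l[0]],[[0]]]),l[2:])
```

```text
tcp [[-21.55  -0.74]] top far [[-33.32  15.16]
 [ -8.4   15.27]] bot far [[-34.16  14.11]
 [ -8.71  14.17]] outer [[-37.18  14.23]
 [ -4.49  14.38]] 0.19202928255874668
beam ang 30.148323 at gauge [[-20.35  25.84]] (np.float64(0.0002075272694138268), 21)
rear [[67.73 56.36]] (np.float64(8.382676675280343e-05), 45)
lamp inner top [287.         128.67551742] [[-14.83  58.94]] (np.float64(0.0009976859039516892), 95)
```

apply_moves(
  moves=[
    [[0.09,0.15,0.5,-0.007,-0.002,0.004,0],[0.09,0.15,2.5,-0.007,-0.002,0.004,0],[0.09,0.15,4.5,-0.007,-0.002,0.004,0],[0.09,0.15,6.5,-0.007,-0.002,0.004,0],[0.09,0.15,8.2,-0.007,-0.002,0.004,0],[0.09,0.15,8.2,-0.007,-0.002,0.004,0],[0.09,0.15,8.2,-0.007,-0.002,0.004,0],[0.09,0.15,8.2,-0.007,-0.002,0.004,0]],
  ],
)

```text
time_s: 12.3
eef_pos: [0.4813, 0.3946, 0.086]
eef_rot: [0.001, 0.497, 0.868, 0.002]
wrist_force: [-0.3, -0.4, -1.6]
opening: 0.388
```

Run:
```python
from h import *
c=get_calibration("wrist");im=camera("wrist");cv2.imwrite("pics/w9.png",im[:,:,::-1]);np.save("w9.npy",c,allow_pickle=True)
s=camera("scene");cv2.imwrite("pics/s9.png",s[:,:,::-1]);cs=get_calibration("scene")
o=get_obs();print(o['wrist_force'],o['opening'],o['eef_pos'],toolmove([.4799,.3931,.0837],np.radians(30.5)))
u,v=proj(cs,[.48,.393,.075])[0].astype(int);print(u,v)
a=cv2.resize(im[215:395,180:380,::-1],(450,405),interpolation=cv2.INTER_CUBIC);b=cv2.resize(s[v-50:v+50,u-43:u+43,::-1],(344,400),interpolation=cv2.INTER_CUBIC)
cv2.imwrite("pics/c9.png",np.hstack([a[:400],b]))
```

```text
[ 0.35337008 -0.03741157 -1.90286215] 0.3924488803458009 [0.48132774 0.39469175 0.08606107] (array([-0.06, -0.2 ,  0.24]), array([ 0.005,  0.001, -0.001]))
235 235
```

The picture viewer has reached its limit, so I'll finish by numbers. Holding briefly to let the arm settle, then re-reading.

apply_moves(
  moves=[
    [[0,0,0,0,0,0,0],[0,0,0,0,0,0,0],[0,0,0,0,0,0,0],[0,0,0,0,0,0,0]],
  ],
)

```text
time_s: 12.8
eef_pos: [0.4805, 0.3943, 0.0847]
eef_rot: [0.001, 0.497, 0.868, 0.001]
wrist_force: [0.2, 0.3, -1.0]
opening: 0.391
```

```bash
cat > blk.py <<'E'
from edges import *
def run(name):
    o=get_obs();c=get_calibration("wrist");im=camera("wrist");o2=get_obs()
    cv2.imwrite(f"pics/{name}.png",im[:,:,::-1])
    print("move to nominal",toolmove([.4799,.3931,.0837],np.radians(30.5)),"dpose mm",np.round((np.array(o2['eef_pos'])-o['eef_pos'])*1e3,2))
    g=np.load("g.npz");t,th=g['t'],float(g['th']);x=np.array([np.cos(th),np.sin(th)]);y=np.array([-x[1],x[0]])
    G=lambda P:np.round((P[:,:2]-t)@np.c_[x,y]*1e3,2)
    print("tcp",G(o['eef_pos'][None]),o['eef_pos'][2],"rot",o['eef_rot'],"F",np.round(o['wrist_force'],1))
    zt=o['eef_pos'][2]+.0263
    H=hsv(im).astype(float);h,s,v=H[...,0],H[...,1],H[...,2]
    am=(h>8)&(h<25)&(s>140)
    val=cv2.GaussianBlur(v.astype(np.uint8),(3,3),0)
    top=edge(val,[k for k in range(250,316,3) if not 275<k<295],292,316,1);bot=edge(cv2.GaussianBlur(s.astype(np.uint8),(3,3),0),[k for k in range(262,306,2) if not 276<k<294],205,250,1)
    print("rows top",np.round(np.median(top[:,1]),1),"bot",np.round(np.median(bot[:,1]),1))
    LT=line(ray(c,top,zt));LB=line(ray(c,bot,zt-.07))
    for n,L in(("top",LT),("bot",LB)): print(n,"y",G(np.c_[[L[0]],[[0]]])[0,1],"yaw",np.degrees(np.arctan2(L[1][1],L[1][0])),L[2:])
    m=np.array([[np.where(am[r,220:350])[0].min()+220,np.where(am[r,220:350])[0].max()+221,r] for r in range(310,350,2)])
    l=line(ray(c,m[:,[0,2]]-[.5,0],zt));q=line(ray(c,m[:,[1,2]]-[.5,0],zt))
    print("core x",G(np.c_[[l[0]],[[0]]])[0],G(np.c_[[q[0]],[[0]]])[0],[np.degrees(np.arctan2(*(e[1][::-1]*np.sign(e[1][1]))))-90 for e in(l,q)])
    pts=[]
    for r in range(100,205,3):
        k=np.where((h[r,265:310]>20)&(h[r,265:310]<35)&(s[r,265:310]>45))[0]+265
        if len(k)>3: pts.append((k.mean(),r))
    if len(pts)>5:
        L=line(ray(c,np.array(pts),.075));d=L[1]*np.sign(L[1][1]);print("beam",np.degrees(np.arctan2(d[1],d[0]))-90,G(np.c_[[L[0]],[[0]]]),L[2:])
    p=edge(val,range(255,320,3),60,140,1);l=line(ray(c,p,.105));print("lampIn row",np.median(p[:,1]),G(np.c_[[l[0]],[[0]]]),l[2:])
if __name__=="__main__":
    import sys;run(sys.argv[1])
E
python3 blk.py w10
```

```text
move to nominal (array([-0.07, -0.11,  0.1 ]), array([ 0.002,  0.   , -0.001])) dpose mm [ 0.01 -0.03 -0.05]
tcp [[-18.92   0.71]] 0.08473876499042636 rot [7.50334307e-04 4.96745679e-01 8.67895364e-01 8.97133127e-04] F [ 0.2  0.3 -1. ]
rows top 303.6 bot 227.1
top y 16.14 yaw 30.251614 (np.float64(7.721768175869583e-06), 16)
bot y 15.17 yaw 30.306173 (np.float64(1.2089196668336516e-05), 14)
core x [-30.95   8.13] [-5.56  6.91] [np.float32(30.26606), np.float32(30.550072)]
beam 31.13681 [[-20.4   45.62]] (np.float64(7.264277977960006e-05), 14)
lampIn row 121.3559907834073 [[-18.19  68.34]] (np.float64(2.947971549767981e-05), 20)
```

Settled offsets: block centre is x −18.25 and y −0.35 (mid-height), against the beam at x ≈ −20.2. Small correction.

apply_moves(
  moves=[
    [[0.03,-0.2,0.1,0.002,0,-0.004,0],[0.03,-0.2,0.1,0.002,0,-0.004,0],[0.03,-0.2,0.1,0.002,0,-0.004,0],[0.03,-0.2,0.1,0.002,0,-0.004,0],[0.03,-0.2,0.1,0.002,0,-0.004,0],[0.03,-0.2,0.1,0.002,0,-0.004,0],[0.03,-0.2,0.1,0.002,0,-0.004,0],[0.03,-0.2,0.1,0.002,0,-0.004,0]],
  ],
)

```text
time_s: 13.65
eef_pos: [0.4787, 0.3935, 0.0837]
eef_rot: [0.0, 0.495, 0.869, 0.0]
wrist_force: [0.8, -0.1, -1.7]
opening: 0.39
```

```bash
python3 blk.py w11
python3 - <<'E'
from h import *
g=np.load("g.npz");t,th=g['t'],float(g['th']);x=np.array([np.cos(th),np.sin(th)]);y=np.array([-x[1],x[0]])
# chips & scraper check in last wrist picture, block height check in scene view
im=cv2.imread("pics/w11.png")[:,:,::-1].copy();H=hsv(im);c=get_calibration("wrist")
m=(H[...,0]>13)&(H[...,0]<33)&(H[...,1]>100);m[:,260:]=0
for b in blobs(m,15):
    u=cv2.minAreaRect(b)[0];print("chip",np.round(u),cv2.contourArea(b),(ray(c,[u],.003)[:,:2]-t)@np.c_[x,y]*1e3)
s=camera("scene");cs=get_calibration("scene");Hs=hsv(s);ma=(Hs[...,0]>8)&(Hs[...,0]<28)&(Hs[...,1]>110);u,v=proj(cs,[.48,.393,.075])[0].astype(int)
z=np.zeros_like(ma);z[v-45:v+45,u-35:u+40]=1
for b in blobs(ma&z,15): print("scene amber",cv2.boundingRect(b),cv2.contourArea(b))
M=np.array([*(t-.02*x),0])
for zz in(.040,.110): print(zz,np.round(proj(cs,[M+[*(a*.013*x+b*.016*y),zz] for a in(-1,1) for b in(-1,1)]),1).tolist())
print(np.round(proj(cs,[[*(t+a*x+.058*y),.105] for a in(-.055,.015)]),1))
cv2.imwrite("pics/s11.png",s[:,:,::-1])
E
```

```text
move to nominal (array([-0.1 ,  0.09,  0.  ]), array([0.   , 0.   , 0.003])) dpose mm [0.02 0.02 0.02]
tcp [[-20.9    0.97]] 0.08368374165950239 rot [2.49336618e-04 4.95063324e-01 8.68856860e-01 1.42234962e-05] F [ 0.8 -0.1 -1.7]
rows top 303.6 bot 227.1
top y 16.44 yaw 30.553812 (np.float64(1.1183361704068792e-05), 16)
bot y 15.45 yaw 30.586767 (np.float64(1.0652137512470934e-05), 14)
core x [-32.92   7.57] [-7.53  7.33] [np.float32(30.455765), np.float32(30.814705)]
beam 30.163017 [[-20.47  45.11]] (np.float64(7.611712091794313e-05), 14)
lampIn row 122.89491525423817 [[-19.52  68.3 ]] (np.float64(3.9026405712769263e-05), 19)
chip [249. 307.] 2276.5 [[-40.88106568 -50.72298108]]
chip [166. 205.] 677.0 [[-86.77168584  15.76493621]]
chip [170. 238.] 389.5 [[-86.26414108  -4.2387781 ]]
scene amber (227, 214, 18, 25) 335.0
scene amber (268, 269, 7, 11) 24.0
0.04 [[244.2, 249.4], [241.8, 258.5], [229.8, 248.6], [226.9, 257.7]]
0.11 [[243.8, 214.1], [241.4, 222.2], [228.9, 213.4], [226.0, 221.5]]
[[251.7 237.3]
 [208.2 235.2]]
```

Everything agrees: block centre at gauge (−20.2, 0.0), yaw 30.6° matching the gauge, and the scene view confirms its height. Handing in.

```bash
python3 -c "
from bench import *
o=get_obs();print(o['time_s'],o['opening']);print(hand_in())"
```

```text
13.75 0.39135203759373205
the job is handed in; nothing more can be done
None
```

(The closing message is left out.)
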